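# Take the push-and-turn safety cap off the flavour canister

## Task

Open the white flavour canister: push its winged safety cap down against the spring, keep it down while turning it counter-clockwise out of its lock, without forcing it, and lift it off. Set the cap down, wing upwards, flat on the floor of the empty steel tray without dropping it, let go, and do not disturb the other things on the bench.

Things in the scene. Friction and masses are not known exactly. Their poses are not given: they have to be found in the camera images.
- cap_grip (a point): grey winged safety cap on the white canister, 0.12 kg: disc 77 mm wide with a skirt, and an upright bar grip on top, 60 mm long (cap's x), 16 mm thick (cap's y). The point is the bar's centre: 14 mm above the disc's top face, 15 mm below the bar's top, 44 mm above the skirt's lower edge. z up along its axis. It must be pushed down 7 mm or more (8 to 10 is good) and kept down while being turned
- canister: white canister 110 mm wide, fixed in a steel bench clamp (130 mm square); origin under its centre. Its lock: not pushed, the cap turns no more than 0.1 rad; pushed and turned counter-clockwise seen from above it leaves the lock teeth by 0.6 rad, and from 0.95 to 1.25 rad (aim at 1.1; end stop at 1.3) it lifts straight off. Clockwise never opens it
- canister_neck (a point): point on the canister's upright axis at the rim of its neck, 145 mm above the bench. Locked, the cap's x axis lies along this x axis within 0.1 rad and the cap's point is 31 mm above this one. z up
- seal (a joint): spring-loaded black seal in the canister's mouth, under the cap: 0 at rest, grows to 0.0115 m as the cap is pushed down; resists with about 5 N at first, 13 N at the bottom
- tray_in (a point): low square steel tray, 180 x 180 mm outside, wall 4 mm thick and 16 mm high, fixed, empty; the point is the centre of its inner floor, x and y along its sides, z up.
- mould_mid (a point): wooden mould, a trough 200 x 56 x 40 mm, lying; point at its middle, 20 mm up; a bystander
- scraper_mid (a point): bench scraper with a wooden grip, 120 x 95 x 24 mm, lying flat; point at its middle; a bystander
- spatula_grip (a point): spatula lying on the bench near the scale; point on its handle; a bystander
- jar_mid (a point): white jar, 80 mm wide and 120 mm tall, with a plain round lid (no wing grip); point half-way up; a bystander
- bowl_mid (a point): steel bowl, 140 mm wide, 60 mm tall; point on its axis half-way up; a bystander
- flask_mid (a point): amber bottle, 64 mm wide, 170 mm tall; point half-way up; a bystander
Things that resemble listed ones, but are neither listed nor needed, are in the scene too. Of the things that look like the part that bears cap_grip, the middle-sized one is meant. Leave any purple look-alike of the canister alone.

How it is judged:
By the outcome, as a careful person would: the job done as asked, in the order asked, and still so for the second after the job is handed in, with the robot touching nothing.
It also fails if it takes over 48 s, if anything falls off the work surface, if the arm or the gripper's body presses on something with over 40 N, if the wrist force passes 120 N, or if a joint passes its speed limit or range.

## Robot

A 6-joint arm with a two-finger parallel gripper is mounted at the origin on the work surface. World frame = base frame: x ahead of the robot, y to its left, z up, the work surface at z = 0. Lengths are in m, angles in degrees, forces in N, time in s.
With the tool pointing down it reaches from about 0.325 to 0.85 m from the base axis. Payload 15.5 kg.
Tool frame: the origin (TCP) lies between the finger pads; the fingertips stand 25 mm ahead of it and the grasp point (between the pads) lies 6 mm ahead of it; z points along the fingers, x is the direction in which the jaws open and shut, and the axes are right-handed (so a half turn about z gives the same grasp; the last joint's range is limited). The gripper opens to 91 mm and grips with 3 to 60 N. Pads are 32 mm wide; open, the fingers measure 118 mm over their backs; the gripper's body (76 mm by 178 mm) begins 60 mm behind the grasp point.
Start: joints at [66.377, 28.281, 77.091, -0, 74.628, -5.472], TCP at [0.195, 0.594, 0.239] pointing down, gripper open.
Joint ranges: [-166.48, 166.48], [-47.26, 123.95], [12.59, 153.08], [-70.14, 250.14], [6.76, 159.57], [-176.63, 176.63]. Speed limits (degrees/s): [108.29, 108.29, 147.25, 172.46, 172.46, 172.46].

## Interface

Orientations are given as [roll, pitch, yaw] about the fixed x, y, z axes, in that order (R = Rz(yaw) Ry(pitch) Rx(roll)).
In Python, from rig import state, camera, camera_info, hand_in gives the robot as it stands.
- The arm moves only by the shell command python3 -m jog 'ROWS' [OPENING] [FORCE]. ROWS is JSON, a list of rows, each a list of 2 entries, a list of its own where there are three numbers: the shift along the tool's x, y, z in cm, then the turn, a rotation vector about the tool's x, y, z in degrees. In form: [[[x, y, z], [ax, ay, az]], ...]. A call has exactly 5 rows; each row shifts and turns the commanded pose from where the row before left it, along the tool's axes as they then stand; what a row does not reach is not made up. A row lasts 1/8 s, in which the tool goes at most 62.5 mm and 10.7 degrees, less where a joint would pass 70% of its speed; a pose out of reach is approached as far as the arm can. A call is refused whole if a number of a shift passes 6.25 or a number of a turn 10.7, either way. A call with a gripper value outside its range is refused whole. OPENING is the closure, from 0 (fully open) to 1 (shut), set as the call begins (- or left out, the last holds). The fingers move at their own pace and stop on an object; FORCE is the grip in N (left out, the last holds). Time passes only in rows, so rows that do not move let the fingers close, or fill a call up. It gives the time, the measured TCP pose, the force and the opening at its end, in the units of the state.
- state(): the state, without advancing time (a new reading comes with each control period).
- camera(name): name is "scene" or "top"; returns the picture (420x560x3 uint8, red, green, blue); there is no depth.
- camera_info(name): a dict with "fx", "fy", "cx", "cy" (pixels), "k1" (the pictures are not rectified: a ray, as slopes to the right and down, at radius r is drawn at 1 + k1 r^2 times it, then the intrinsics apply), "position" and "attitude" of the camera in the world. Camera axes: x right, y down, z forward; pixel columns grow to the right and rows downward; lengths in m; the calibration is good to about 2 mm. A picture is of the moment at which its call begins. camera_info takes no time and is no camera call.
- hand_in(): hands the job in, once; it reports no verdict.
The state is a dict: "time": time; "qpos": joint angles; "joint_vel": joint speeds; "tau": joint torques, N m; "tool_pos": TCP position; "ee_rot": TCP orientation; "ft_force": force on the tool from outside, world axes, zero at the start; "torque": the same for the moment, N m; "opening": opening from 0.0 (shut) to 1.0 (fully open).
Only numpy, scipy, OpenCV 4.12 (cv2) and the standard library are available. Lean on these libraries where they do the work, as an engineer would, in place of code of your own. Each camera call takes 0.05 s, during which the arm holds its last target.

## Working session

There is one attempt and no reset: what is moved stays moved. The work goes in short steps, Python scripts to look and compute and a shell command to move; the robot and the scene stay as the last step left them, time stands still between calls to the robot, and variables do not carry over. Pictures are saved under pics/ and viewed, and the job is handed in when it is done.

```bash
mkdir -p pics; ls
python3 - <<'E'
from rig import state,camera,camera_info
import cv2
for n in("scene","top"):
    im=camera(n); cv2.imwrite(f"pics/{n}0.png",cv2.cvtColor(im,cv2.COLOR_RGB2BGR)); print(n,camera_info(n))
s=state();print(s)
E
```

```text
pics
scene {'fx': 411.608296245759, 'fy': 411.608296245759, 'cx': 277.4249306053589, 'cy': 213.48928808225293, 'k1': 0.01491240922501233, 'position': array([1.39942853, 0.64258964, 0.83025697]), 'attitude': array([-123.28472993,    0.46960668,  123.65062458])}
top {'fx': 524.1719709964402, 'fy': 524.1719709964402, 'cx': 282.5941656283694, 'cy': 209.23843220220806, 'k1': 0.06574129443957379, 'position': array([0.20485076, 0.01257212, 1.50191307]), 'attitude': array([-167.69238217,   -0.22380525,  -82.99104042])}
{'time': 0.1, 'qpos': array([ 6.63763270e+01,  2.83111823e+01,  7.71222528e+01, -5.00381247e-04,
        7.46292912e+01, -5.47110063e+00]), 'joint_vel': array([-0.01238696, -0.11828088, -0.15948915,  0.02360288, -0.02320722,
        0.01452582]), 'tau': array([ 1.95758890e-03, -8.80238628e+01, -3.82537651e+01,  7.06859864e-02,
        4.86057065e-02,  1.01675726e-04]), 'tool_pos': array([0.1945868 , 0.59361303, 0.23840727]), 'ee_rot': array([-1.79994500e+02,  6.24865979e-02,  7.18475635e+01]), 'ft_force': array([ 0.15369006, -1.42431951, -0.43620103]), 'torque': array([-0.02432536, -0.00801056, -0.02197259]), 'opening': 0.9995402166372335}
```

View pics/scene0.png

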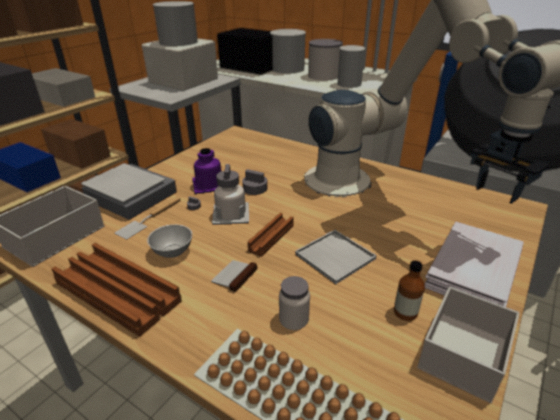

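View pics/top0.png

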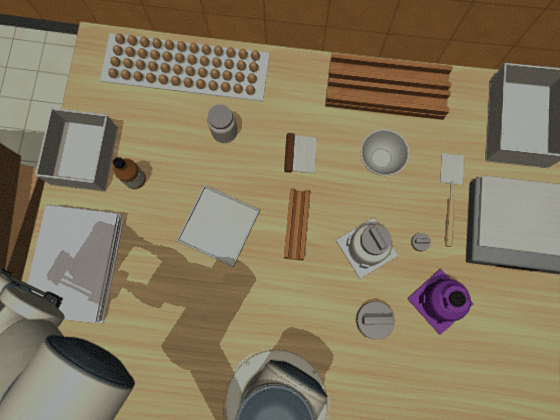

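```bash
cat > h.py <<'E'
import numpy as np,cv2
from scipy.spatial.transform import Rotation as R
from rig import camera_info
def cam(n):
    c=camera_info(n); return c,R.from_euler('xyz',c['attitude'],degrees=True).as_matrix()
def ray(n,u,v):
    c,M=cam(n); a=np.array([(u-c['cx'])/c['fx'],(v-c['cy'])/c['fy']]); s=a.copy()
    for _ in range(20): s=a/(1+c['k1']*(s@s))
    d=M@np.array([s[0],s[1],1]); return c['position'],d/np.linalg.norm(d)
def plane(n,u,v,z):
    o,d=ray(n,u,v); return o+d*(z-o[2])/d[2]
def proj(n,p):
    c,M=cam(n); q=M.T@(np.array(p)-c['position']); s=q[:2]/q[2]; s=s*(1+c['k1']*(s@s))
    return s*c['fx']+np.array([c['cx'],c['cy']])
def tri(u1,u2):
    o1,d1=ray("top",*u1);o2,d2=ray("scene",*u2)
    t=np.linalg.lstsq(np.c_[d1,-d2],o2-o1,rcond=None)[0]
    a=o1+d1*t[0];b=o2+d2*t[1];return (a+b)/2,np.linalg.norm(a-b)
E
python3 - <<'E'
import cv2
t=cv2.imread("pics/top0.png");s=cv2.imread("pics/scene0.png")
a=cv2.resize(t[205:285,330:430],(800,640)[:2],interpolation=cv2.INTER_CUBIC)
cv2.imwrite("pics/a.png",cv2.resize(t[205:280,330:430],(800,600),interpolation=cv2.INTER_CUBIC))
cv2.imwrite("pics/b.png",cv2.resize(s[155:230,180:280],(800,600),interpolation=cv2.INTER_CUBIC))
cv2.imwrite("pics/c.png",cv2.resize(t[175:275,165:295],(780,600),interpolation=cv2.INTER_CUBIC))
E
```

```text
(no output)
```

View pics/a.png

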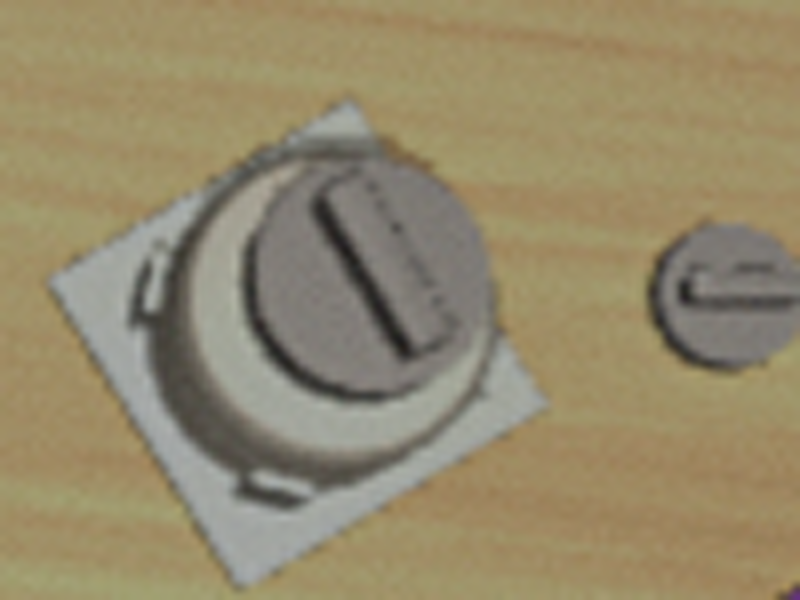

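View pics/b.png

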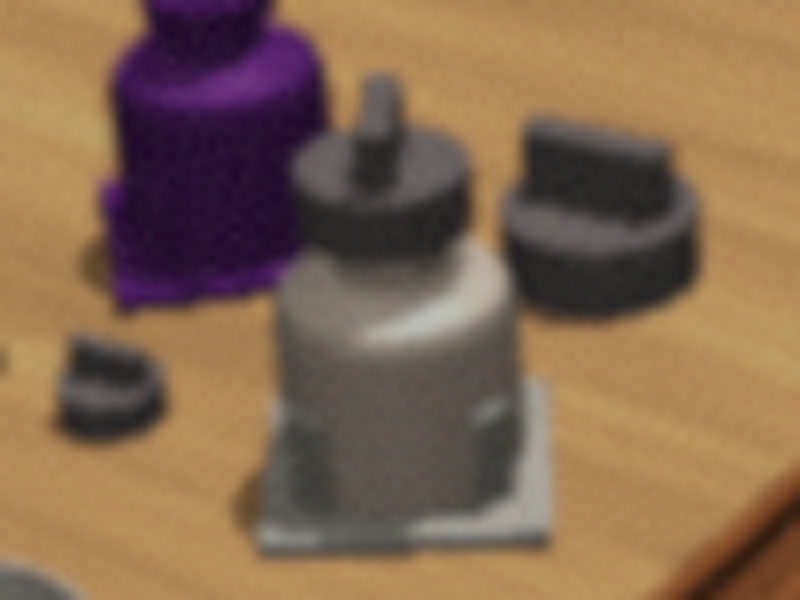

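View pics/c.png

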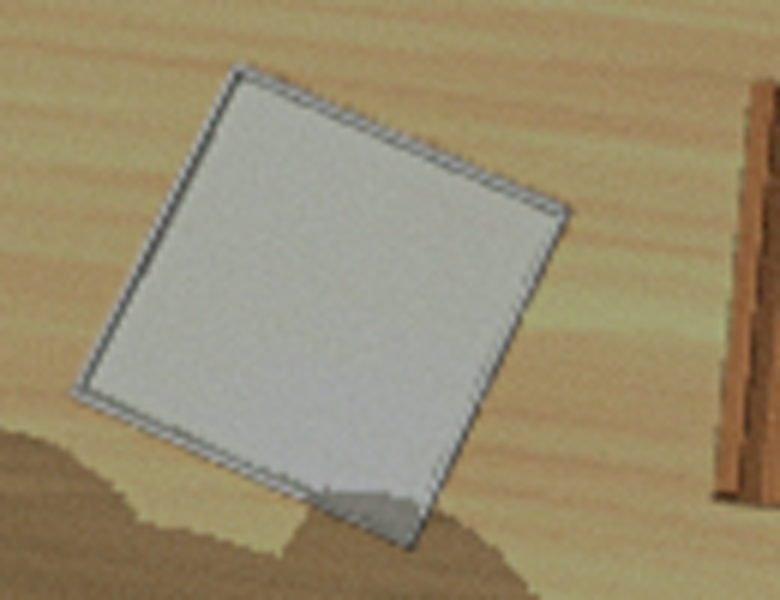

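```bash
python3 - <<'E'
from h import *
def ca(x,y): return (330+(x+.5)/8-.5,205+(y+.5)/8-.5)
def cb(x,y): return (180+(x+.5)/8-.5,155+(y+.5)/8-.5)
def cc(x,y): return (165+(x+.5)/6-.5,175+(y+.5)/6-.5)
print("disc",plane("top",*ca(375,274),.162))
print("diam",np.linalg.norm(plane("top",*ca(252,274),.162)-plane("top",*ca(497,274),.162)))
q=[(330,192),(368,172),(458,328),(415,352)]
P=[plane("top",*ca(*p),.191) for p in q];print("bar",np.mean(P,0))
d=P[2]-P[1];print(np.degrees(np.arctan2(d[1],d[0]))%180,np.linalg.norm(d)); d=P[3]-P[0];print(np.degrees(np.arctan2(d[1],d[0]))%180,np.linalg.norm(d),np.linalg.norm(P[1]-P[0]))
for z in(0,.006,.01):
  C=[plane("top",*ca(*p),z) for p in[(350,98),(50,283),(240,590),(548,405)]]
  print("clamp",z,np.mean(C,0),[np.linalg.norm(C[i]-C[i-1]) for i in range(4)],[np.degrees(np.arctan2(*(C[i]-C[i-1])[1::-1]))%90 for i in range(4)])
# scene disc
print("scene disc",plane("scene",*cb(381,172),.162), tri(ca(375,274),cb(381,172)))
for z in(.016,):
  C=[plane("top",*cc(*p),z) for p in[(237,64),(572,211),(410,548),(73,395)]]
  print("tray",z,np.mean(C,0),[np.linalg.norm(C[i]-C[i-1]) for i in range(4)],[np.degrees(np.arctan2(*(C[i]-C[i-1])[1::-1]))%90 for i in range(4)])
for n,u in(("mould",(298,224)),("jar",(222,120)),("bowl",(384,152)),("flask",(128,170)),("bigcap",(376,320)),("smallcap",(421,242)),("purple",(455,298))): print(n,plane("top",*u,.06))
E
python3 - <<'E'
import cv2
s=cv2.imread("pics/scene0.png")
cv2.imwrite("pics/d.png",cv2.resize(s[220:290,285:385],(800,560),interpolation=cv2.INTER_CUBIC))
E
```

```text
disc [ 0.44786888 -0.2068145   0.162     ]
diam 0.07875624331446196
bar [ 0.44754619 -0.20719074  0.191     ]
34.80791995068117 0.056324618537989535
32.88332413405831 0.05667512875407517 0.013854711380092212
clamp 0 [ 0.44898676 -0.2074717   0.        ] [np.float64(0.1304924173135169), np.float64(0.13025412730801628), np.float64(0.12789715919201897), np.float64(0.13047052665939363)] [np.float64(37.64621474964972), np.float64(38.687050911626926), np.float64(37.53973388436296), np.float64(37.545469781023606)]
clamp 0.006 [ 0.44801146 -0.20659264  0.006     ] [np.float64(0.12997111250585705), np.float64(0.12973377444628595), np.float64(0.12738622219395063), np.float64(0.12994930930281692)] [np.float64(37.64621474964971), np.float64(38.687050911626955), np.float64(37.53973388436299), np.float64(37.54546978102359)]
clamp 0.01 [ 0.44736126 -0.20600661  0.01      ] [np.float64(0.1296235759674172), np.float64(0.12938687253846567), np.float64(0.12704559752857184), np.float64(0.12960183106509912)] [np.float64(37.64621474964972), np.float64(38.687050911626926), np.float64(37.53973388436299), np.float64(37.54546978102357)]
scene disc [ 0.45377303 -0.20109625  0.162     ] (array([ 0.4482077 , -0.20691915,  0.15796209]), np.float64(0.0013260997596267012))
tray 0.016 [0.45876449 0.2238303  0.016     ] [np.float64(0.17832720018056789), np.float64(0.17942102681337027), np.float64(0.1790833802994446), np.float64(0.17720310716786827)] [np.float64(73.02614717671887), np.float64(72.93916132691774), np.float64(72.31566617299765), np.float64(72.698023879097)]
mould [ 0.4811109  -0.00257491  0.06      ]
jar [0.76028529 0.25311128 0.06      ]
bowl [ 0.72091901 -0.22360555  0.06      ]
flask [0.57707018 0.49525532 0.06      ]
bigcap [ 0.24692559 -0.24019768  0.06      ]
smallcap [ 0.47273594 -0.34609099  0.06      ]
purple [ 0.3318108  -0.44574962  0.06      ]
```

View pics/d.png

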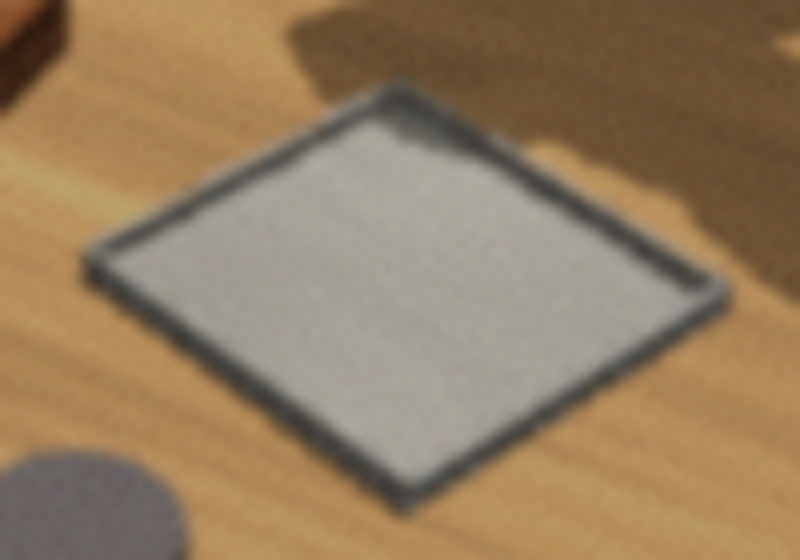

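```bash
cat > plan.py <<'E'
from h import *
from rig import state
def plan(segs,start=None):
    """segs: (pos,yaw,nrows); rows for tool-down pose, from measured or given start"""
    s=state()
    p,rot=(s['tool_pos'],R.from_euler('xyz',s['ee_rot'],degrees=True)) if start is None else start
    k=0
    for q,y,n in segs:
        T=R.from_euler('xyz',[180,0,y],degrees=True); rv=(rot.inv()*T).as_rotvec()/n; dp=(np.array(q)-p)/n
        for i in range(n):
            print(k//5,[list((rot.inv().apply(dp)*100).round(2)),list(np.degrees(rv).round(2))]);k+=1
            rot=rot*R.from_rotvec(rv);p=p+dp
E
python3 -c "
from plan import *
plan([((.42,.2,.25),4.5,8),((.448,-.207,.25),-54.5,7)])"
```

```text
0 [[np.float64(-3.8), np.float64(4.21), np.float64(-0.14)], [np.float64(0.0), np.float64(0.01), np.float64(8.42)]]
0 [[np.float64(-3.14), np.float64(4.72), np.float64(-0.14)], [np.float64(0.0), np.float64(0.01), np.float64(8.42)]]
0 [[np.float64(-2.42), np.float64(5.13), np.float64(-0.14)], [np.float64(0.0), np.float64(0.01), np.float64(8.42)]]
0 [[np.float64(-1.64), np.float64(5.43), np.float64(-0.14)], [np.float64(0.0), np.float64(0.01), np.float64(8.42)]]
0 [[np.float64(-0.83), np.float64(5.61), np.float64(-0.14)], [np.float64(0.0), np.float64(0.01), np.float64(8.42)]]
1 [[np.float64(0.0), np.float64(5.67), np.float64(-0.14)], [np.float64(0.0), np.float64(0.01), np.float64(8.42)]]
1 [[np.float64(0.83), np.float64(5.61), np.float64(-0.14)], [np.float64(0.0), np.float64(0.01), np.float64(8.42)]]
1 [[np.float64(1.65), np.float64(5.43), np.float64(-0.14)], [np.float64(0.0), np.float64(0.01), np.float64(8.42)]]
1 [[np.float64(-0.06), np.float64(5.83), np.float64(-0.0)], [np.float64(-0.0), np.float64(-0.0), np.float64(8.43)]]
1 [[np.float64(0.8), np.float64(5.77), np.float64(-0.0)], [np.float64(-0.0), np.float64(-0.0), np.float64(8.43)]]
2 [[np.float64(1.64), np.float64(5.59), np.float64(-0.0)], [np.float64(-0.0), np.float64(-0.0), np.float64(8.43)]]
2 [[np.float64(2.44), np.float64(5.29), np.float64(-0.0)], [np.float64(-0.0), np.float64(-0.0), np.float64(8.43)]]
2 [[np.float64(3.19), np.float64(4.88), np.float64(-0.0)], [np.float64(-0.0), np.float64(-0.0), np.float64(8.43)]]
2 [[np.float64(3.87), np.float64(4.36), np.float64(-0.0)], [np.float64(-0.0), np.float64(-0.0), np.float64(8.43)]]
2 [[np.float64(4.46), np.float64(3.75), np.float64(-0.0)], [np.float64(-0.0), np.float64(-0.0), np.float64(8.43)]]
```

Cap candidates in the top view: the large loose cap (375,320), the small loose cap (421,242), the cap on the white canister (376,239), and the plain jar lid (222,118, no wing). I choose the canister cap: it is the middle-sized one, and the crops show it on the white canister in its clamp, at about (0.448, -0.207) with the bar at about 35°. The tray is centred at pixel (219,225), which is (0.459, 0.224). Moving there now.

```bash
python3 -m jog '[[[-3.8,4.2,-0.14],[0,0,8.4]],[[-3.15,4.7,-0.14],[0,0,8.4]],[[-2.4,5.1,-0.14],[0,0,8.4]],[[-1.65,5.4,-0.14],[0,0,8.4]],[[-0.8,5.6,-0.14],[0,0,8.4]]]' 0 45
```

```text
time: 0.72
tool_pos: [0.3356, 0.347, 0.2459]
ee_rot: [180.0, 0.0, 29.6]
ft_force: [0.7, -0.0, -0.6]
opening: 1.0
```

```bash
python3 -m jog '[[[0,5.65,-0.14],[0,0,8.4]],[[0.8,5.6,-0.14],[0,0,8.4]],[[1.65,5.4,-0.14],[0,0,8.4]],[[0,5.8,0],[0,0,8.4]],[[0.8,5.8,0],[0,0,8.4]]]' && python3 -m jog '[[[1.65,5.6,0],[0,0,8.4]],[[2.4,5.3,0],[0,0,8.4]],[[3.2,4.9,0],[0,0,8.4]],[[3.9,4.4,0],[0,0,8.4]],[[4.5,3.7,0],[0,0,8.4]]]'
python3 - <<'E'
from rig import *
import cv2
from plan import *
im=cv2.cvtColor(camera("scene"),cv2.COLOR_RGB2BGR)
cv2.imwrite("pics/s1.png",cv2.resize(im[100:250,130:330],(800,600),interpolation=cv2.INTER_CUBIC))
im=cv2.cvtColor(camera("top"),cv2.COLOR_RGB2BGR)
cv2.imwrite("pics/t1.png",im)
s=state();print(s['tool_pos'],s['ee_rot'],s['qpos'])
plan([((.448,-.207,.25),-54.5,1)])
E
```

```text
time: 1.35
tool_pos: [0.4283, 0.0836, 0.25]
ee_rot: [180.0, 0.0, -12.4]
ft_force: [1.1, -0.3, -0.6]
opening: 1.0
time: 1.98
tool_pos: [0.4497, -0.208, 0.25]
ee_rot: [180.0, 0.0, -54.4]
ft_force: [1.7, 0.7, 0.0]
opening: 1.002
[ 0.45043365 -0.21094718  0.24994037] [ 1.79982023e+02 -9.74254868e-02 -5.46404189e+01] [-3.19408302e+01  1.73029036e+01  9.38718607e+01 -5.81362502e-02
  6.87423038e+01  2.27206429e+01]
0 [[np.float64(-0.46), np.float64(-0.03), np.float64(-0.01)], [np.float64(0.02), np.float64(-0.1), np.float64(-0.14)]]
```

View pics/s1.png

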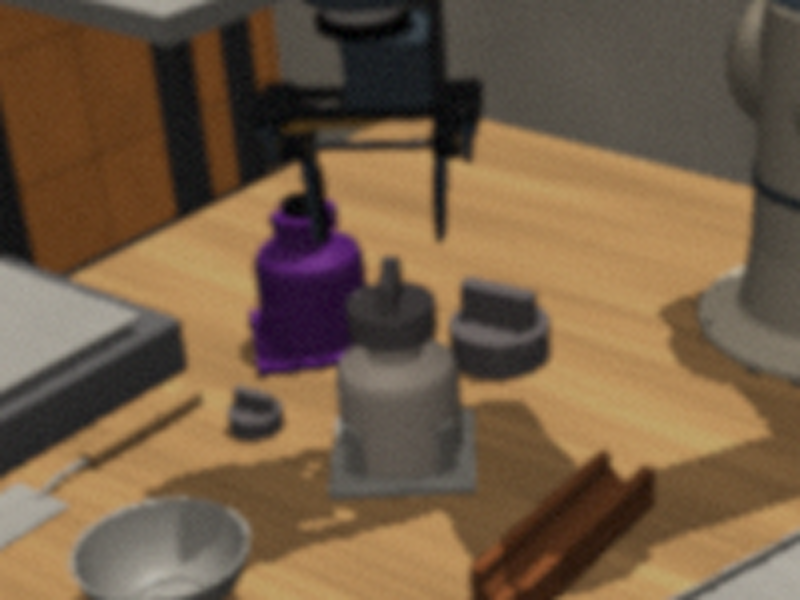

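View pics/t1.png

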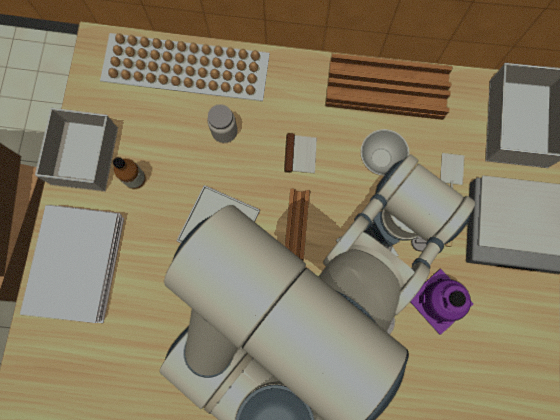

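```bash
python3 - <<'E'
from h import *
print((proj("scene",(.4504,-.211,.225))-[130,100])*4,(proj("scene",(.448,-.207,.191))-[130,100])*4,(proj("scene",(.448,-.207,.162))-[130,100])*4)
E
python3 -m jog '[[[-0.45,0,1],[0,0,0]],[[0,0,1.5],[0,0,0]],[[0,0,1],[0,0,0]],[[0,0,0],[0,0,0]],[[0,0,0],[0,0,0]]]'; python3 -c "
from plan import *
s=state();print(s['tool_pos'],s['ee_rot']);plan([((.448,-.207,.19),-54.5,1)])"
```

```text
[376.5459695  233.43392556] [385.1422633  269.71684144] [387.71730494 299.84330591]
time: 2.7
tool_pos: [0.4475, -0.202, 0.2154]
ee_rot: [-180.0, -0.0, -54.1]
ft_force: [-0.5, -1.3, -0.7]
opening: 1.004
[ 0.44754421 -0.20199091  0.21539018] [-1.79992277e+02 -1.59184822e-02 -5.41051807e+01]
0 [[np.float64(0.43), np.float64(0.26), np.float64(2.54)], [np.float64(-0.01), np.float64(-0.02), np.float64(0.39)]]
```

```bash
python3 -m jog '[[[0.43,0.26,0],[0,0,0]],[[0,0,1.0],[0,0,0]],[[0,0,1.0],[0,0,0]],[[0,0,0.5],[0,0,0]],[[0,0,0],[0,0,0]]]'; python3 -c "
from plan import *
from rig import *
s=state();print(s['tool_pos'],s['ee_rot'])
im=cv2.cvtColor(camera('scene'),cv2.COLOR_RGB2BGR)
cv2.imwrite('pics/s2.png',cv2.resize(im[120:220,160:293],(798,600),interpolation=cv2.INTER_CUBIC))"
```

```text
time: 3.32
tool_pos: [0.4475, -0.2072, 0.1895]
ee_rot: [180.0, 0.1, -54.2]
ft_force: [-0.2, 0.3, -0.1]
opening: 1.001
[ 0.44752606 -0.20716615  0.18954589] [ 1.79976667e+02  6.20736480e-02 -5.41508582e+01]
```

View pics/s2.png

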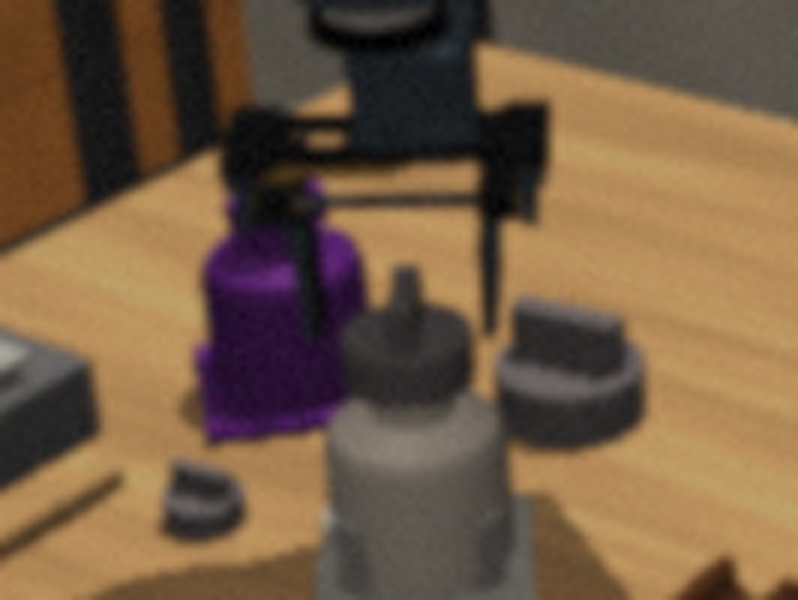

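```bash
python3 -m jog '[[[0,0,0],[0,0,0]],[[0,0,0],[0,0,0]],[[0,0,0],[0,0,0]],[[0,0,0],[0,0,0]],[[0,0,0],[0,0,0]]]' 1 10;python3 -m jog '[[[0,0,0],[0,0,0]],[[0,0,0],[0,0,0]],[[0,0,0],[0,0,0]],[[0,0,0],[0,0,0]],[[0,0,0],[0,0,0]]]' 1 10; python3 -c "
from rig import *
s=state();print(s['tool_pos'],s['ee_rot'],s['ft_force'],s['torque'],s['opening'])"
```

```text
time: 4.0
tool_pos: [0.4478, -0.2073, 0.1901]
ee_rot: [180.0, -0.0, -54.1]
ft_force: [0.2, 0.5, -0.5]
opening: 0.485
time: 4.62
tool_pos: [0.4477, -0.2073, 0.1901]
ee_rot: [180.0, 0.0, -54.2]
ft_force: [0.1, 0.4, 0.0]
opening: 0.176
[ 0.44774238 -0.20731371  0.19010186] [ 1.79997464e+02  5.47312751e-03 -5.41511089e+01] [0.10223007 0.36156458 0.03944037] [ 0.01833169  0.1918945  -0.01435254] 0.17586177452262314
```

```bash
python3 -m jog '[[[0,0,0],[0,0,0]],[[0,0,0],[0,0,0]],[[0,0,0.3],[0,0,0]],[[0,0,0.3],[0,0,0]],[[0,0,0],[0,0,0]]]' 1 45; python3 -c "
from rig import *
s=state();print(s['tool_pos'],s['ee_rot'],s['ft_force'],s['torque'],s['opening'])"
```

```text
time: 5.25
tool_pos: [0.4478, -0.2073, 0.1841]
ee_rot: [-180.0, -0.0, -54.2]
ft_force: [-2.4, 1.0, 7.5]
opening: 0.171
[ 0.44779574 -0.20734361  0.18405952] [-1.79998670e+02 -1.47394535e-03 -5.41518516e+01] [-2.36974181  0.99082377  7.51864723] [ 0.18473063  0.54418318 -0.00742291] 0.1710750263528642
```

```bash
python3 -m jog '[[[0,0,0.2],[0,0,0]],[[0,0,0.1],[0,0,0]],[[0,0,0],[0,0,0]],[[0,0,0],[0,0,0]],[[0,0,0],[0,0,0]]]'; python3 -c "
from rig import *
s=state();print(s['tool_pos'],s['ee_rot'],s['ft_force'],s['torque'],s['opening'])"
```

```text
time: 5.88
tool_pos: [0.4478, -0.2073, 0.1813]
ee_rot: [-180.0, -0.0, -54.2]
ft_force: [-2.7, 2.3, 8.4]
opening: 0.171
[ 0.44779019 -0.2073369   0.18131742] [-1.79994207e+02 -1.19087886e-02 -5.41520387e+01] [-2.68234898  2.29775391  8.44647139] [0.25095448 0.63538989 0.01288995] 0.17080360392740318
```

```bash
python3 -c "
from rig import *
import cv2
im=cv2.cvtColor(camera('scene'),cv2.COLOR_RGB2BGR)
a=cv2.imread('pics/scene0.png')[155:225,190:260];b=im[155:225,190:260]
cv2.imwrite('pics/s3.png',cv2.resize(cv2.hconcat([a,b]),(800,400),interpolation=cv2.INTER_CUBIC))"
```

```text
(no output)
```

View pics/s3.png

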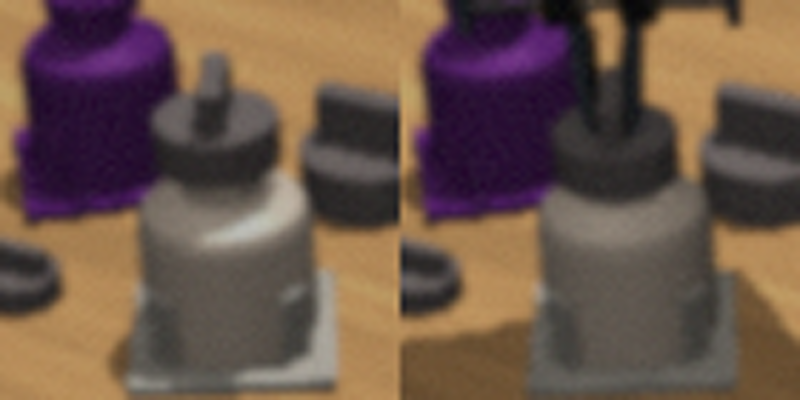

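```bash
python3 -m jog '[[[0,0,0],[0,0,-2]],[[0,0,0],[0,0,-3]],[[0,0,0],[0,0,-3]],[[0,0,0],[0,0,-3]],[[0,0,0],[0,0,-3]]]'; python3 -c "
from rig import *
s=state();print(s['tool_pos'],s['ee_rot'],s['ft_force'],s['torque'],s['opening'])"
```

```text
time: 6.55
tool_pos: [0.4483, -0.2075, 0.1815]
ee_rot: [-180.0, -0.1, -40.1]
ft_force: [-0.7, 1.9, 9.9]
opening: 0.178
[ 0.4482604  -0.20751633  0.18150144] [-1.79976242e+02 -7.16016276e-02 -4.00605315e+01] [-0.70179788  1.86283504  9.92154549] [ 0.21814113  0.21514768 -0.13683676] 0.17774553992835132
```

```bash
python3 -m jog '[[[0,0,0.03],[0,0,-4]],[[0,0,0],[0,0,-4]],[[0,0,0],[0,0,-4]],[[0,0,0],[0,0,-4]],[[0,0,0],[0,0,-4]]]'; python3 -c "
from rig import *
s=state();print(s['tool_pos'],s['ee_rot'],s['ft_force'],s['torque'],s['opening'])"
```

```text
time: 7.18
tool_pos: [0.4484, -0.2076, 0.1813]
ee_rot: [180.0, -0.1, -20.0]
ft_force: [0.2, 0.4, 9.9]
opening: 0.173
[ 0.44844721 -0.20764568  0.18125239] [ 1.79988454e+02 -9.99237525e-02 -2.00221877e+01] [0.2018796  0.35484738 9.90561928] [ 0.11829321  0.03028201 -0.12632309] 0.17270263894811516
```

Turning freely with low torque. 30° remain to a tool yaw of about 10.

```bash
python3 -m jog '[[[0,0,0],[0,0,-4]],[[0,0,0],[0,0,-4]],[[0,0,0],[0,0,-4]],[[0,0,0],[0,0,-4]],[[0,0,0],[0,0,-4]]]';python3 -m jog '[[[0,0,0],[0,0,-4]],[[0,0,0],[0,0,-4]],[[0,0,0],[0,0,-2.2]],[[0,0,0],[0,0,0]],[[0,0,0],[0,0,0]]]'; python3 -c "
from rig import *
s=state();print(s['tool_pos'],s['ee_rot'],s['ft_force'],s['torque'],s['opening'],s['qpos'])"
```

```text
time: 7.8
tool_pos: [0.4485, -0.2077, 0.1813]
ee_rot: [179.9, -0.1, -0.0]
ft_force: [-0.1, 0.2, 9.8]
opening: 0.175
time: 8.43
tool_pos: [0.4485, -0.2078, 0.1813]
ee_rot: [179.9, -0.1, 10.1]
ft_force: [0.5, 0.3, 9.8]
opening: 0.169
[ 0.44853696 -0.20776792  0.18132008] [ 1.79922609e+02 -8.92895592e-02  1.00525539e+01] [0.54242627 0.31520695 9.82921571] [ 0.04415844 -0.05453369  0.07289747] 0.1688320906412581 [-3.17803947e+01  2.19895737e+01  9.94303850e+01  2.21663347e-03
  5.84618957e+01 -4.18340458e+01]
```

```bash
python3 -m jog '[[[0,0,-0.4],[0,0,0]],[[0,0,-0.5],[0,0,0]],[[0,0,-0.5],[0,0,0]],[[0,0,-0.5],[0,0,0]],[[0,0,0],[0,0,0]]]'; python3 -c "
from rig import *
s=state();print(s['tool_pos'],s['ee_rot'],s['ft_force'],s['torque'],s['opening'])"
```

```text
time: 9.05
tool_pos: [0.4478, -0.2074, 0.2]
ee_rot: [180.0, -0.0, 10.0]
ft_force: [-0.8, 0.2, -0.7]
opening: 0.17
[ 0.4478288  -0.20739005  0.20000863] [ 1.79988166e+02 -1.23036266e-02  1.00461834e+01] [-0.81982019  0.2135426  -0.72712831] [-0.12481801  0.06334426 -0.00118649] 0.1695642366955025
```

```bash
python3 -m jog '[[[0,0,-1],[0,0,0]],[[0,0,-1.5],[0,0,0]],[[0,0,-1.5],[0,0,0]],[[0,0,-1.5],[0,0,0]],[[0,0,-0.5],[0,0,0]]]'; python3 -c "
from rig import *
from plan import *
im=cv2.cvtColor(camera('scene'),cv2.COLOR_RGB2BGR)
cv2.imwrite('pics/s4.png',cv2.resize(im[100:250,130:330],(800,600),interpolation=cv2.INTER_CUBIC))
s=state();print(s['tool_pos'],s['ee_rot'],s['ft_force'],s['torque'],s['opening'])
# to tray
plan([((.459,.224,.26),10,10)])
C=[plane('scene',285+(x+.5)/8-.5,220+(y+.5)/8-.5,.016) for x,y in[(400,78),(735,293),(405,490),(82,265)]]
print(np.mean(C,0),C)
"
```

```text
time: 9.68
tool_pos: [0.4481, -0.2075, 0.2609]
ee_rot: [179.9, -0.1, 10.1]
ft_force: [0.5, 0.8, -1.4]
opening: 0.17
[ 0.44807711 -0.20752448  0.26089861] [ 1.79944673e+02 -6.09588784e-02  1.00489214e+01] [ 1.00387876  0.76904053 -0.1040453 ] [-0.10022179  0.00361711 -0.05797313] 0.16871402830443624
0 [[np.float64(0.86), np.float64(-4.23), np.float64(0.01)], [np.float64(0.01), np.float64(-0.01), np.float64(0.0)]]
0 [[np.float64(0.86), np.float64(-4.23), np.float64(0.01)], [np.float64(0.01), np.float64(-0.01), np.float64(0.0)]]
0 [[np.float64(0.86), np.float64(-4.23), np.float64(0.01)], [np.float64(0.01), np.float64(-0.01), np.float64(0.0)]]
0 [[np.float64(0.86), np.float64(-4.23), np.float64(0.01)], [np.float64(0.01), np.float64(-0.01), np.float64(0.0)]]
0 [[np.float64(0.86), np.float64(-4.23), np.float64(0.01)], [np.float64(0.01), np.float64(-0.01), np.float64(0.0)]]
1 [[np.float64(0.86), np.float64(-4.23), np.float64(0.01)], [np.float64(0.01), np.float64(-0.01), np.float64(0.0)]]
1 [[np.float64(0.86), np.float64(-4.23), np.float64(0.01)], [np.float64(0.01), np.float64(-0.01), np.float64(0.0)]]
1 [[np.float64(0.86), np.float64(-4.23), np.float64(0.01)], [np.float64(0.01), np.float64(-0.01), np.float64(0.0)]]
1 [[np.float64(0.86), np.float64(-4.23), np.float64(0.01)], [np.float64(0.01), np.float64(-0.01), np.float64(0.0)]]
1 [[np.float64(0.86), np.float64(-4.23), np.float64(0.01)], [np.float64(0.01), np.float64(-0.01), np.float64(0.0)]]
[0.46331155 0.22831142 0.016     ] [array([0.34660591, 0.16696176, 0.016     ]), array([0.40450029, 0.34107781, 0.016     ]), array([0.57421676, 0.28505788, 0.016     ]), array([0.52792323, 0.12014822, 0.016     ])]
```

View pics/s4.png

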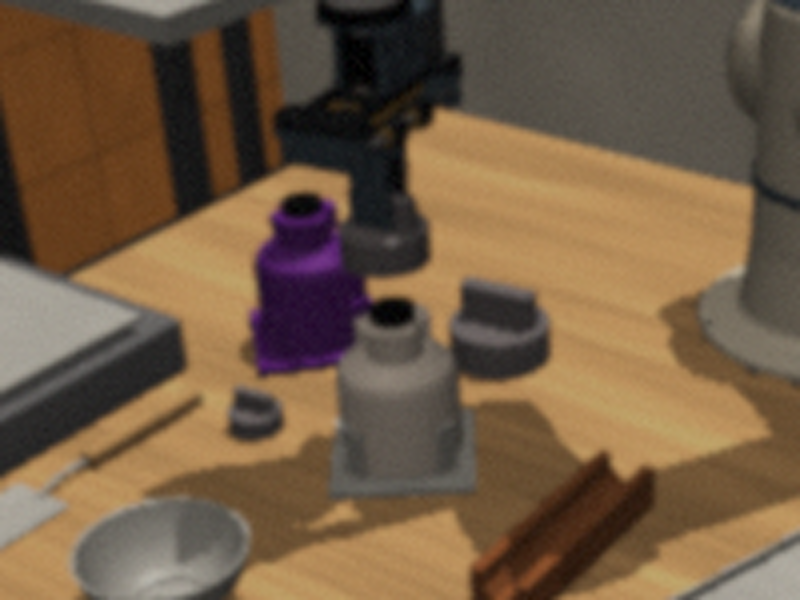

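The cap is off and hangs upright in the grip, and the canister's mouth is open at (392,312) in the crop. Carrying it to the tray.

```bash
python3 -m jog '[[[0.4,-2,0],[0,0,0]],[[0.9,-4.3,0],[0,0,0]],[[0.9,-4.3,0],[0,0,0]],[[0.9,-4.3,0],[0,0,0]],[[0.9,-4.3,0],[0,0,0]]]';python3 -m jog '[[[0.9,-4.3,0],[0,0,0]],[[0.9,-4.3,0],[0,0,0]],[[0.9,-4.3,0],[0,0,0]],[[0.9,-4.3,0],[0,0,0]],[[0.9,-4.3,0],[0,0,0]]]'; python3 -c "
from plan import *
plan([((.46,.225,.26),10,1)])"
```

```text
time: 10.35
tool_pos: [0.4528, -0.009, 0.2593]
ee_rot: [-180.0, 0.1, 10.1]
ft_force: [0.4, -0.5, -0.4]
opening: 0.174
time: 10.98
tool_pos: [0.4592, 0.2104, 0.2593]
ee_rot: [-180.0, 0.1, 10.1]
ft_force: [-0.1, -0.7, -0.6]
opening: 0.172
0 [[np.float64(0.34), np.float64(-1.42), np.float64(-0.07)], [np.float64(-0.0), np.float64(0.06), np.float64(0.08)]]
```

```bash
python3 -m jog '[[[0.3,-1.3,2],[0,0,0]],[[0,0,4],[0,0,0]],[[0,0,4],[0,0,0]],[[0,0,4],[0,0,0]],[[0,0,3],[0,0,0]]]';python3 -m jog '[[[0,0,0.5],[0,0,0]],[[0,0,0],[0,0,0]],[[0,0,0],[0,0,0]],[[0,0,0],[0,0,0]],[[0,0,0],[0,0,0]]]'; python3 -c "
from rig import *
from plan import *
im=cv2.cvtColor(camera('scene'),cv2.COLOR_RGB2BGR)
cv2.imwrite('pics/s5.png',cv2.resize(im[190:290,275:408],(798,600),interpolation=cv2.INTER_CUBIC))
s=state();print(s['tool_pos'],s['ee_rot'],s['ft_force'],s['torque'],s['opening'])
plan([((.46,.225,.085),10,1)])
"
```

```text
time: 11.6
tool_pos: [0.4594, 0.222, 0.0879]
ee_rot: [180.0, 0.1, 10.1]
ft_force: [-0.5, 0.1, -2.1]
opening: 0.176
time: 12.22
tool_pos: [0.4614, 0.2216, 0.0853]
ee_rot: [-180.0, -0.0, 10.0]
ft_force: [-1.5, -0.1, -1.4]
opening: 0.172
[0.46133837 0.22159014 0.0852101 ] [-1.79993331e+02 -3.82468793e-02  1.00407916e+01] [-0.27945541 -0.67455812 -0.27978392] [-0.05945002  0.10253845  0.00212631] 0.1719607566514417
0 [[np.float64(-0.07), np.float64(-0.36), np.float64(0.02)], [np.float64(-0.01), np.float64(-0.04), np.float64(0.04)]]
```

View pics/s5.png

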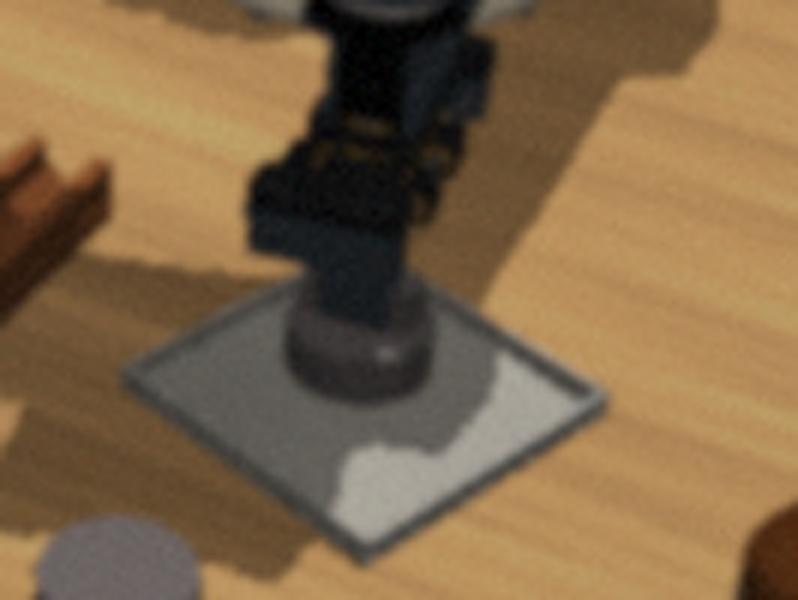

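```bash
python3 -m jog '[[[0,-0.3,0.7],[0,0,0]],[[0,0,0.6],[0,0,0]],[[0,0,0.3],[0,0,0]],[[0,0,0],[0,0,0]],[[0,0,0],[0,0,0]]]';python3 -m jog '[[[0,0,0.1],[0,0,0]],[[0,0,0.1],[0,0,0]],[[0,0,0.1],[0,0,0]],[[0,0,0.1],[0,0,0]],[[0,0,0],[0,0,0]]]'; python3 -c "
from rig import *
s=state();print(s['tool_pos'],s['ee_rot'],s['ft_force'],s['torque'])"
```

```text
time: 12.9
tool_pos: [0.4607, 0.2245, 0.0689]
ee_rot: [180.0, -0.0, 10.0]
ft_force: [-0.4, 0.0, -0.5]
opening: 0.175
time: 13.52
tool_pos: [0.4606, 0.2245, 0.0647]
ee_rot: [180.0, 0.0, 10.0]
ft_force: [0.1, 0.0, -1.2]
opening: 0.174
[0.46059094 0.2244961  0.06473116] [1.79998050e+02 9.02223456e-03 1.00481917e+01] [ 0.13463836  0.04363076 -1.16727116] [-0.04088613  0.02081259  0.02492696]
```

```bash
python3 -m jog '[[[0,0,0.1],[0,0,0]],[[0,0,0.05],[0,0,0]],[[0,0,0.05],[0,0,0]],[[0,0,0],[0,0,0]],[[0,0,0],[0,0,0]]]'; python3 -c "
from rig import *
s=state();print(s['tool_pos'],s['ee_rot'],s['ft_force'],s['torque'])"
```

```text
time: 14.15
tool_pos: [0.4606, 0.2245, 0.0628]
ee_rot: [-180.0, -0.0, 10.0]
ft_force: [-0.9, -0.4, -0.5]
opening: 0.172
[0.46064871 0.22453186 0.06283122] [-1.79999234e+02 -2.20142828e-03  1.00469729e+01] [-0.92090641 -0.42568917 -0.53926232] [-0.08594702  0.03241449 -0.01177318]
```

```bash
python3 -m jog '[[[0,0,0.05],[0,0,0]],[[0,0,0.05],[0,0,0]],[[0,0,0],[0,0,0]],[[0,0,0],[0,0,0]],[[0,0,0],[0,0,0]]]'; python3 -c "
from rig import *
s=state();print(s['tool_pos'],s['ee_rot'],s['ft_force'],s['torque'])"
```

```text
time: 14.78
tool_pos: [0.4606, 0.2245, 0.0621]
ee_rot: [-180.0, -0.0, 10.1]
ft_force: [-1.8, -0.9, 6.1]
opening: 0.174
[0.4606359  0.22452859 0.06209973] [-1.79998973e+02 -1.30554449e-02  1.00506710e+01] [-1.81352632 -0.8838754   6.14656731] [-0.22372534  0.32744499  0.03320503]
```

Contact with the floor. Letting go.

```bash
python3 -m jog '[[[0,0,0],[0,0,0]],[[0,0,0],[0,0,0]],[[0,0,0],[0,0,0]],[[0,0,0],[0,0,0]],[[0,0,0],[0,0,0]]]' 1 5; python3 -m jog '[[[0,0,0],[0,0,0]],[[0,0,0],[0,0,0]],[[0,0,0],[0,0,0]],[[0,0,0],[0,0,0]],[[0,0,0],[0,0,0]]]' 0.3; python3 -m jog '[[[0,0,0],[0,0,0]],[[0,0,0],[0,0,0]],[[0,0,-0.5],[0,0,0]],[[0,0,-1],[0,0,0]],[[0,0,-1.5],[0,0,0]]]' 0.3; python3 -c "
from rig import *
import cv2
im=cv2.cvtColor(camera('scene'),cv2.COLOR_RGB2BGR)
cv2.imwrite('pics/s6.png',cv2.resize(im[190:290,275:408],(798,600),interpolation=cv2.INTER_CUBIC))"
```

```text
time: 15.4
tool_pos: [0.4606, 0.2245, 0.062]
ee_rot: [-180.0, -0.0, 10.1]
ft_force: [-1.5, -0.9, 6.4]
opening: 0.175
time: 16.02
tool_pos: [0.4606, 0.2245, 0.0618]
ee_rot: [180.0, 0.0, 10.0]
ft_force: [-0.0, -1.2, 0.2]
opening: 0.684
time: 16.65
tool_pos: [0.4605, 0.2245, 0.0927]
ee_rot: [180.0, 0.0, 10.0]
ft_force: [0.2, 1.1, -0.3]
opening: 0.704
```

View pics/s6.png

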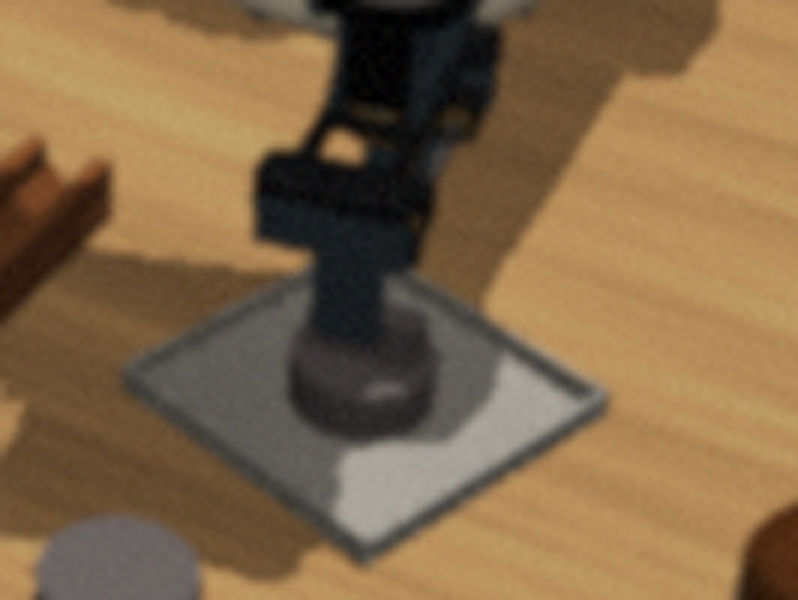

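The cap sits on the tray floor around (362,385) in the crop, and the fingers have released it. Retreating upwards, then taking a final look.

```bash
python3 -m jog '[[[0,0,-2],[0,0,0]],[[0,0,-4],[0,0,0]],[[0,0,-4],[0,0,0]],[[0,0,-4],[0,0,0]],[[0,0,-2],[0,0,0]]]'; python3 -m jog '[[[-1,-5,0],[0,0,0]],[[-1,-5,0],[0,0,0]],[[-1,-5,0],[0,0,0]],[[-1,-4,0],[0,0,0]],[[0,0,0],[0,0,0]]]'; python3 -m jog '[[[-1,-4,0],[0,0,0]],[[0,0,0],[0,0,0]],[[0,0,0],[0,0,0]],[[0,0,0],[0,0,0]],[[0,0,0],[0,0,0]]]'; python3 -c "
from rig import *
import cv2
im=cv2.cvtColor(camera('scene'),cv2.COLOR_RGB2BGR);cv2.imwrite('pics/s7.png',im)
im=cv2.cvtColor(camera('top'),cv2.COLOR_RGB2BGR);cv2.imwrite('pics/t7.png',im)"
```

```text
time: 17.32
tool_pos: [0.4611, 0.2247, 0.2546]
ee_rot: [-180.0, -0.2, 10.1]
ft_force: [0.5, -0.8, 0.1]
opening: 0.703
time: 17.95
tool_pos: [0.3868, 0.4067, 0.2523]
ee_rot: [-180.0, -0.0, 10.2]
ft_force: [0.9, -0.2, -0.3]
opening: 0.699
time: 18.58
tool_pos: [0.3717, 0.4417, 0.252]
ee_rot: [180.0, -0.0, 10.0]
ft_force: [0.1, -0.3, -0.2]
opening: 0.698
```

View pics/s7.png

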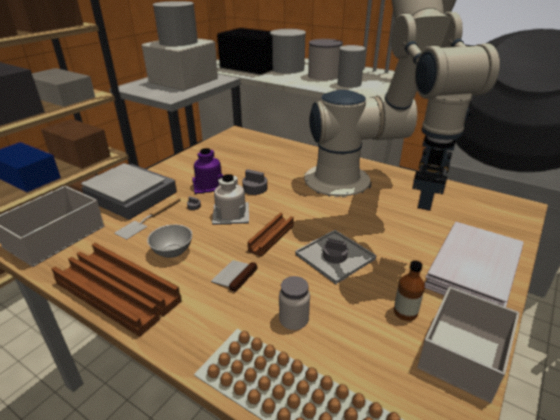

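View pics/t7.png

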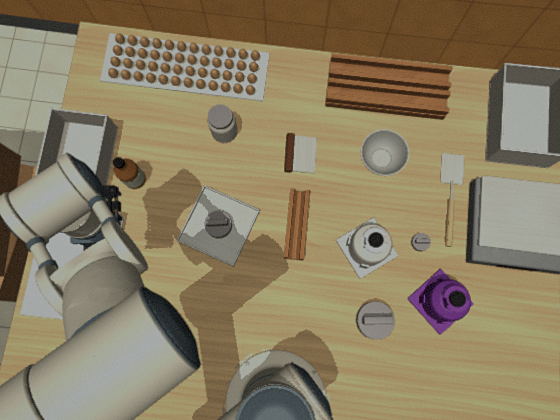

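The cap lies wing up, centred in the tray, at (219,224) in the top view and (335,250) in the scene view. The canister stands open at (376,240), the other things look unmoved, and the arm is clear.

```bash
python3 -c "
from rig import *
print(hand_in())"
```

```text
the job is handed in; nothing more can be done
None
```

The white canister is open and its cap is lying wing up, centred on the floor of the tray. I handed the job in at about 18.7 s of the 48 s allowed.

- **Opening:** I gripped the bar at 45 N, pushed the cap down about 9 mm and kept it down while turning it about 64° counter-clockwise. The turning torque stayed under 0.15 N m, and the cap lifted off freely.
- **Placing:** I lowered it until it touched the tray floor with about 6 N, let go, and moved the arm clear.
- **Last checks:** The last pictures show the cap in the tray, the canister's mouth open, and the other things, including the purple canister and the loose caps, apparently where they were. I judged this by eye and did not measure each one.
- **Disagreements:**
  - The push read 8–10 N where I expected about 11 N. The picture fitted a full push, and the lock turned freely.
  - The two cameras placed the tray centre about 6 mm apart, so I aimed close to the top camera's value.

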